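Unstoppered bottle into the glass-waste bin

TASK

One of the small brown reagent bottles has lost its stopper and is glass waste: pick it up and push it down through the sprung flap in the lid of the grey glass-waste bin, so that it drops right inside and the flap snaps shut behind it. Push it through with the gripper rather than dropping it onto the flap, and leave the matching stoppered bottle standing where it is.

Things in the scene. Friction and masses are not known exactly. Their poses are not given: they have to be found in the camera images.
- bottle: the waste bottle: brown glass, open mouth, no stopper, 88 mm tall, 0.08 to 0.14 kg, upright on the bench. Round body 40 mm across up to 56 mm above its foot, sloping shoulder up to 66 mm, neck 20 mm across, lip 25 mm across at the top. Origin: centre of its underside, z up the neck; yaw means nothing. No other thing within 65 mm of its axis.
- twin: bystander: the same brown bottle (body 40 mm across) with a mushroom-shaped glass stopper 30 mm across in its neck, 108 mm tall in all. Origin: centre of its underside. A third, bigger stoppered bottle (54 mm across, 140 mm tall) stands near as well; the three swap places.
- bin: grey glass-waste bin fixed to the bench, 190 (x) x 240 (y) x 200 mm high, walls and floor 5 mm, empty. The middle of its flat lid has an opening, 80 mm along the bin's x by 150 mm along its y, filled by a sprung steel flap level with the lid. Origin: centre of its underside, the flap's centre 200 mm straight above; x, y along its sides. Turned by up to 0.35 rad about the vertical.
- flap (a joint): flap angle, rad: 0 shut, 1.45 hanging down. One leaf 78 mm long, hinged along the opening's +x edge (bin frame), swings down into the bin. Sprung: the bottle's weight does not open it, pushing down with 3 to 10 N does. Its edge slips past the upright bottle when the foot is about 80 mm below the lid and it then drops when let go; let go sooner, it needs a further push, say with shut fingers on its mouth.
Not all that is in view belongs to the job. Leave any pink look-alike of the bottle alone.

How it is judged:
By the outcome, as a careful person would: the job done as asked, in the order asked, and still so for the second after the job is handed in, with the robot touching nothing.
It also fails if it takes over 54 s, if anything falls off the work surface, if the arm or the gripper's body presses on something with over 40 N, if the wrist force passes 120 N, or if a joint passes its speed limit or range.

ROBOT

A 6-joint arm with a two-finger parallel gripper is mounted at the origin on the work surface. World frame = base frame: x ahead of the robot, y to its left, z up, the work surface at z = 0. Lengths are in m, angles in rad, forces in N, time in s.
With the tool pointing down it reaches from about 0.35 to 0.85 m from the base axis. Payload 8.1 kg.
Tool frame: the origin (TCP) lies at the very end of the fingers, on their centre line; the grasp point (between the pads) lies 19 mm behind it; z points along the fingers, y is the direction in which the jaws open and shut (so a half turn about z gives the same grasp; the last joint's range is limited). The gripper opens to 93 mm and grips with 3 to 60 N. Pads are 15 mm wide; open, the fingers measure 128 mm over their backs; the gripper's body (75 mm by 188 mm) begins 65 mm behind the grasp point.
Start: joints at [1.223, 0.13, 1.488, -0, 1.523, -0.085], TCP at [0.156, 0.579, 0.219] pointing down, gripper open.
Joint ranges: [-2.96, 2.96], [-0.89, 2.26], [0.02, 2.5], [-1.34, 4.48], [0, 2.73], [-2.66, 2.66]. Speed limits (rad/s): [2.39, 2.39, 2.79, 3.14, 3.14, 3.14].

INTERFACE

Orientations are given as a rotation vector (axis times angle).
In Python, from plant import * gives the robot as it stands.
- The arm moves only by the tool apply_moves, never from a script. Its argument "commands" is one flat list of numbers, 7 for each row, row after row: the shift along the world's x, y, z in cm, then the turn, a rotation vector about the world's x, y, z in rad, then the finger opening in cm, from 0 to 9.3. A call has 1 to 8 rows; each row shifts and turns the pose as measured when the row begins; what a row does not reach is not made up. A row lasts 1/8 s, in which the tool goes at most 62.5 mm and 10.7 degrees, less where a joint would pass 70% of its speed; a pose out of reach is approached as far as the arm can. A call with a gripper value outside its range is refused whole. The fingers move at their own pace and stop on an object; "squeeze" is the grip in N (left out, the last holds). Time passes only in rows, so rows that do not move let the fingers close. It gives the time, the measured TCP pose, the force and the opening at its end, in the units of the state.
- read_state(): the state, without advancing time (a new reading comes with each control period).
- read_camera(name): name is "scene" or "top"; returns (picture, depth): 384x512x3 uint8, blue, green, red; 384x512 float32, m along the optical axis (not along the pixel's ray), 0 where there is no reading.
- camera_model(name): a dict with "intrinsics" (3x3 intrinsics, pixels), "R" (3x3) and "t" (3): a world point X has camera coordinates R X + t. Camera axes: x right, y down, z forward; pixel columns grow to the right and rows downward; lengths in m; the calibration is good to about 2 mm. A picture is of the moment at which its call begins. camera_model takes no time and is no camera call.
- close_job(): hands the job in, once; it reports no verdict.
Trained networks look in the newest picture that a camera, given by its name, has taken for a name from the list of things; names that differ only in an ending like _2 or _b are one class to them, and where a whole thing is asked for, a point or a joint stands for the part that bears it (a point fixed in the world has none). Each returns a list of dicts, best first, with "conf" (0 to 1); they miss things now and then, are a little off and sometimes report something else, mostly with a low value. They report only what shows in the picture. A call takes as long as a camera call. They do not tell look-alikes from the thing itself.
- find_in(query, camera): "point" ([x, y, z] in m, in the coordinates of the camera as it stood for that picture, good to about 4 mm: the middle of the surface that is visible of it).
- cut_out(query, camera): "mask" (384x512 bool, what is visible of it).
- spot_point(query, camera): "point" ([x, y, z] in m, in the coordinates of the camera as it stood for that picture, good to about 4 mm: a listed point, or the origin of a listed thing).
The state is a dict: "t": time; "q": joint angles; "dq": joint speeds; "joint_torque": joint torques, N m; "tool_pos": TCP position; "orientation": TCP orientation; "force": force on the tool from outside, world axes, zero at the start; "wrist_torque": the same for the moment, N m; "opening": finger opening in m.
Only numpy, scipy, OpenCV 4.12 (cv2) and the standard library are available. Lean on these libraries where they do the work, as an engineer would, in place of code of your own. Each camera call takes 0.05 s, during which the arm holds its last target. There are 200 camera calls.

## Working session

There is one attempt and no reset: what is moved stays moved. The work goes in short steps, Python scripts to look and compute and a tool call to move; the robot and the scene stay as the last step left them, time stands still between calls to the robot, and variables do not carry over. Pictures are saved under pics/ and viewed, about 8 in all and at most 12, crops included, and the job is handed in when it is done.

Besides the shell and the picture viewer there is one more tool, called after "Call:" as name(argument=value, ...) on one line, values as JSON. apply_moves: Moves the arm, as the interface text tells. Its arguments: {"type":"object","properties":{"commands":{"type":"array"},"squeeze":{"type":"number"}},"required":["commands"]}

```bash
mkdir -p pics; cat > h.py <<'E'
from plant import *
import numpy as np, cv2
def world(name,p):
    m=camera_model(name); return np.array(m["R"]).T@(np.array(p)-np.array(m["t"]))
def cloud(name,d):
    m=camera_model(name);K=np.array(m["intrinsics"]);v,u=np.indices(d.shape)
    c=np.stack([(u-K[0,2])/K[0,0]*d,(v-K[1,2])/K[1,1]*d,d],-1)
    return (c-np.array(m["t"]))@np.array(m["R"])
E
python3 - <<'E'
from h import *
s=read_state();print(s['tool_pos'],s['orientation'],s['opening'],s['t'])
ims=[]
for c in ("scene","top"):
    im,d=read_camera(c);np.save(c+"_d.npy",d);cv2.imwrite(c+".png",im);ims.append(im)
    for q in ("bottle","twin","bin"):
        for r in spot_point(q,c)[:4]: print(c,q,round(r['conf'],2),world(c,r['point']).round(3))
cv2.imwrite("pics/a.png",cv2.resize(np.vstack(ims),None,fx=.78,fy=.78));
E
```

```text
[0.15565977 0.57888618 0.21762052] [-4.11565030e-01 -3.11413528e+00  2.71045027e-03] 0.09345362761955393 0.0
scene bottle 0.68 [ 0.37   0.314 -0.004]
scene bottle 0.65 [0.521 0.262 0.001]
scene bottle 0.62 [0.45  0.302 0.   ]
scene bottle 0.59 [0.533 0.339 0.001]
scene twin 0.96 [0.468 0.071 0.002]
scene bin 0.83 [ 0.493 -0.231 -0.   ]
top bottle 0.75 [0.535 0.336 0.009]
top bottle 0.57 [0.376 0.305 0.001]
top bottle 0.56 [0.456 0.298 0.002]
top bottle 0.5 [ 0.526  0.263 -0.001]
top twin 0.75 [0.471 0.07  0.004]
top bin 0.89 [ 0.499 -0.237  0.006]
```

View pics/a.png

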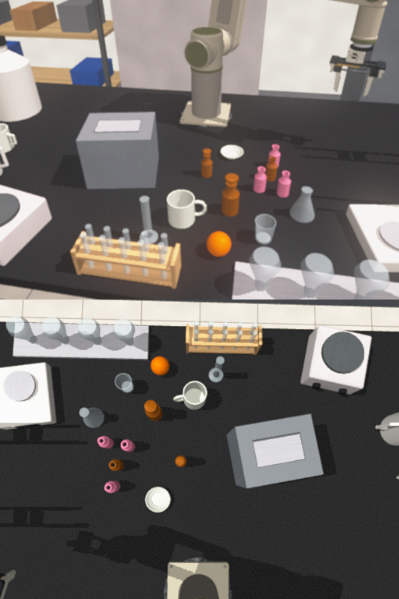

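```bash
python3 - <<'E'
from h import *
d=np.load("top_d.npy");P=cloud("top",d);im=cv2.imread("top.png");s=cv2.imread("scene.png");D=np.load("scene_d.npy");S=cloud("scene",D)
m=(abs(P[...,2]-.2)<.012)&(np.hypot(P[...,0]-.495,P[...,1]+.234)<.2)&(d>0)
r=cv2.minAreaRect((P[m][:,:2]*1000).astype(np.float32));print("lid",r,np.median(P[m][:,2]))
hsv=cv2.cvtColor(im,cv2.COLOR_BGR2HSV);f=m&(im.min(-1)>im[m].min(-1).mean()+30)
print("flap",cv2.minAreaRect((P[f][:,:2]*1000).astype(np.float32)),f.sum())
for n,C,dd in(("top",P,d),("scene",S,D)):
    for c in((.454,.3),(.468,.071)):
        k=(np.hypot(C[...,0]-c[0],C[...,1]-c[1])<.04)&(C[...,2]>.015)&(C[...,2]<.15)&(dd>0)
        q=C[k];v,u=np.where(k);print(n,c,len(q),"zmax",q[:,2].max().round(3),"mean",q.mean(0).round(3),"min",q.min(0).round(3),"max",q.max(0).round(3),"px",u.mean(),v.mean())
        h=q[q[:,2]>.07];print("  neck",len(h),h.mean(0).round(3))
cv2.imwrite("pics/b.png",np.hstack([cv2.resize(s[170:290,240:400],(400,300),interpolation=2),cv2.resize(im[140:260,90:250],(400,300),interpolation=2)]))
E
```

```text
lid ((500.8598327636719, -237.1521759033203), (190.24029541015625, 241.80661010742188), 10.668500900268555) 0.2016452928684196
flap ((501.417724609375, -237.13519287109375), (76.33238220214844, 146.516845703125), 10.672016143798828) 1909
top (0.454, 0.3) 223 zmax 0.094 mean [0.452 0.291 0.063] min [0.434 0.277 0.016] max [0.472 0.315 0.094] px 148.2780269058296 212.1659192825112
  neck 71 [0.453 0.297 0.084]
top (0.468, 0.071) 168 zmax 0.113 mean [0.467 0.066 0.089] min [0.45  0.048 0.016] max [0.488 0.087 0.113] px 231.13095238095238 207.30357142857142
  neck 103 [0.468 0.067 0.108]
scene (0.454, 0.3) 330 zmax 0.091 mean [0.464 0.298 0.053] min [0.439 0.279 0.015] max [0.478 0.319 0.091] px 347.4060606060606 214.73333333333332
  neck 79 [0.456 0.299 0.082]
scene (0.468, 0.071) 371 zmax 0.109 mean [0.479 0.071 0.062] min [0.456 0.051 0.015] max [0.493 0.089 0.109] px 264.6253369272237 208.01078167115904
  neck 133 [0.474 0.07  0.094]
```

View pics/b.png

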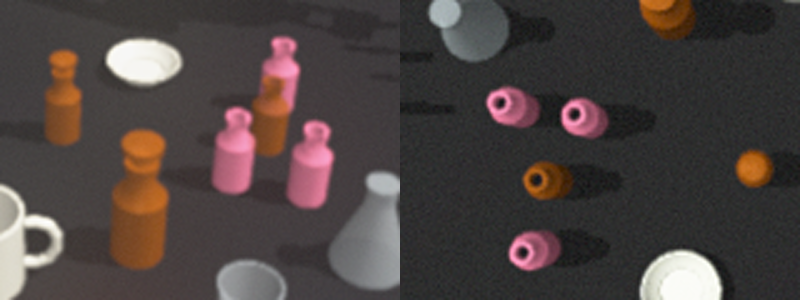

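Call:
apply_moves(commands=[5,-4.7,0,0,0,0.09,8.0,5,-4.7,0,0,0,0.09,8.0,5,-4.7,0,0,0,0.08,8.0], squeeze=20)

```text
t: 0.78
tool_pos: [0.293, 0.4493, 0.2182]
orientation: [0.02, -3.141, -0.001]
force: [1.0, 0.3, -0.2]
opening: 0.0804
```

The crop shows the open-mouthed brown bottle (right crop 545,180) between three pink look-alikes. The stoppered twin stands alone at (755,168). Waste bottle is at about (0.455, 0.298), bin centre about (0.501, -0.237), yaw 0.186.

Call:
apply_moves(commands=[4.1,-3.8,0,0,0,0,7.0,4.1,-3.8,0,0,0,0,7.0,4.1,-3.8,0,0,0,0,7.0,4.0,-3.8,0,0,0,0,7.0,0,0,0,0,0,0,7.0])

```text
t: 1.4
tool_pos: [0.4633, 0.2886, 0.2192]
orientation: [-0.014, 3.139, 0.002]
force: [-0.4, 0.8, 0.4]
opening: 0.0699
```

Call:
apply_moves(commands=[-0.8,1.0,-3,0,0,0,7.0,0,0,-3,0,0,0,7.0,0,0,0,0,0,0,7.0])

```text
t: 1.78
tool_pos: [0.4546, 0.2999, 0.1589]
orientation: [-0.012, 3.138, 0.005]
force: [0.1, 0.5, 0.8]
opening: 0.0702
```

```bash
python3 - <<'E'
from h import *
print(read_state()['tool_pos'])
for c in("top","scene"):
    im,d=read_camera(c);C=cloud(c,d)
    k=(np.hypot(C[...,0]-.455,C[...,1]-.298)<.035)&(C[...,2]>.074)&(C[...,2]<.1)&(d>0);q=C[k]
    print(c,len(q),q.mean(0) if len(q) else 0, q.min(0),q.max(0))
E
```

```text
[0.45455385 0.29994412 0.15887077]Traceback (most recent call last):
  File "<stdin>", line 6, in <module>
    return umr_minimum(a, axis, None, out, keepdims, initial, where)
ValueError: zero-size array to reduction operation minimum which has no identity
```

Call:
apply_moves(commands=[0,0,-4,0,0,0,7.0,0,0,-4,0,0,0,7.0,0,0,-3,0,0,0,7.0,0,0,-1.5,0,0,0,7.0,0,0,0,0,0,0,7.0])

```text
t: 2.45
tool_pos: [0.4599, 0.306, 0.043]
orientation: [-0.017, 3.123, 0.019]
force: [0.5, 0.5, 0.6]
opening: 0.0698
```

Call:
apply_moves(commands=[-0.5,-0.7,-0.8,0,0.018,0,7.0,0,0,-0.6,0,0,0,7.0,0,0,0,0,0,0,7.0])

```text
t: 2.82
tool_pos: [0.457, 0.2998, 0.032]
orientation: [-0.017, 3.138, 0.023]
force: [0.1, -0.8, 0.3]
opening: 0.0699
```

Call:
apply_moves(commands=[-0.1,0,-0.6,0,0,0,7.0,0,0,0,0,0,0,7.0,0,0,0,0,0,0,3.2,0,0,0,0,0,0,3.2,0,0,0,0,0,0,3.2,0,0,0,0,0,0,3.2], squeeze=25)

```text
t: 3.58
tool_pos: [0.4565, 0.3001, 0.0265]
orientation: [-0.017, 3.136, 0.024]
force: [-0.1, 0.8, 0.1]
opening: 0.0396
```

Gripped at 40 mm, foot 26 mm below the TCP. Lift.

Call:
apply_moves(commands=[0,0,3,0,0,0,3.2,0,0,5,0,0,0,3.2,0,0,5,0,0,0,3.2,0,0,5,0,0,0,3.2,0,0,5,0,0,0,3.2,0,0,3,0,0,0,3.2,0,0,0,0,0,0,3.2])

```text
t: 4.45
tool_pos: [0.4527, 0.2983, 0.2923]
orientation: [-0.017, 3.14, 0.021]
force: [0.3, 0.4, -0.6]
opening: 0.0396
```

```bash
python3 - <<'E'
from h import *
im,d=read_camera("scene");cv2.imwrite("pics/c.png",im[:300])
E
```

```text
(no output)
```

View pics/c.png

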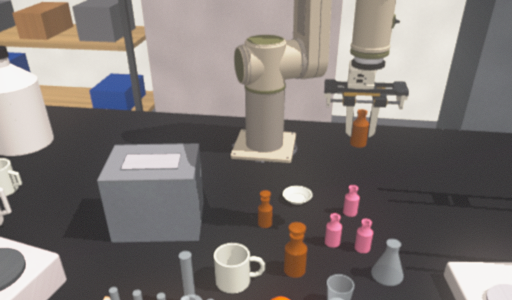

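Call:
apply_moves(commands=[0.5,-4.5,0,0,0,0.02,3.2,0.5,-5,0,0,0,0.03,3.2,0.5,-5,0,0,0,0.02,3.2,0.5,-5,0,0,0,0.03,3.2,0.5,-5,0,0,0,0.02,3.2,0.5,-5,0,0,0,0.03,3.2,0.5,-5,0,0,0,0,3.2,0,0,0,0,0,0,3.2])

```text
t: 5.5
tool_pos: [0.478, -0.0571, 0.2666]
orientation: [0.261, -3.099, -0.019]
force: [0.2, 0.3, -1.8]
opening: 0.0398
```

Call:
apply_moves(commands=[0.6,-4,1,0,0,0.01,3.2,0.6,-5,0.5,0,0,0.01,3.2,0.6,-4.5,0.5,0,0,0,3.2,0.4,-3,0,0,0,0,3.2,0,0,0,0,0,0,3.2])

```text
t: 6.12
tool_pos: [0.4971, -0.221, 0.275]
orientation: [0.297, -3.082, -0.035]
force: [-0.4, 0.9, -0.5]
opening: 0.0398
```

```bash
python3 - <<'E'
from h import *
a,_=read_camera("scene");b,_=read_camera("top")
cv2.imwrite("pics/d.png",np.hstack([cv2.resize(a[40:260,60:260],(400,440)),cv2.resize(b[80:300,240:440],(400,440))]))
E
```

```text
(no output)
```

View pics/d.png

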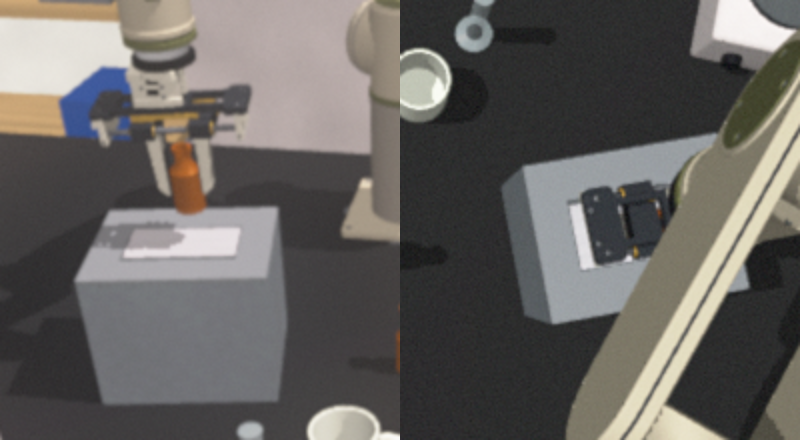

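The bottle hangs upright above the flap (left crop 187,190) and the gripper lines up with the flap (right crop 625,225). A small correction in position and tilt comes before pushing.

Call:
apply_moves(commands=[0.4,-1.6,0,-0.018,-0.045,0,3.2,0,0,-1,0,0,0,3.2,0,0,0,0,0,0,3.2], squeeze=40)

```text
t: 6.6
tool_pos: [0.5012, -0.2304, 0.263]
orientation: [0.31, -3.122, -0.006]
force: [-0.5, 0.2, -1.2]
opening: 0.0392
```

Call:
apply_moves(commands=[0,-0.7,-1.5,0,0,0,3.2,0,0,-1.5,0,0,0,3.2,0,0,-1.5,0,0,0,3.2,0,0,-1.5,0,0,0,3.2,0,0,0,0,0,0,3.2])

```text
t: 7.22
tool_pos: [0.5012, -0.2365, 0.1991]
orientation: [0.312, -3.121, -0.006]
force: [-4.1, -1.0, 0.5]
opening: 0.0389
```

Call:
apply_moves(commands=[0,0,-1.5,0,0,0,3.2,0,0,-1.5,0,0,0,3.2,0,0,-1.5,0,0,0,3.2,0,0,-1,0,0,0,3.2,0,0,0,0,0,0,3.2])

```text
t: 7.85
tool_pos: [0.5001, -0.2364, 0.1398]
orientation: [0.311, -3.119, -0.007]
force: [-2.6, 0.1, -2.1]
opening: 0.0393
```

Call:
apply_moves(commands=[0,0,-0.8,0,0,0,3.2,0,0,0,0,0,0,3.2])

```text
t: 8.1
tool_pos: [0.5001, -0.2364, 0.1314]
orientation: [0.311, -3.119, -0.008]
force: [-2.8, -0.1, -1.4]
opening: 0.0393
```

```bash
python3 - <<'E'
from h import *
print(read_state()['tool_pos'],read_state()['force'])
a,_=read_camera("scene")
cv2.imwrite("pics/e.png",cv2.resize(a[60:220,80:240],(600,600),interpolation=2))
E
```

```text
[ 0.50006376 -0.23636889  0.13137211] [-2.83841021 -0.08473813 -1.37337458]
```

View pics/e.png

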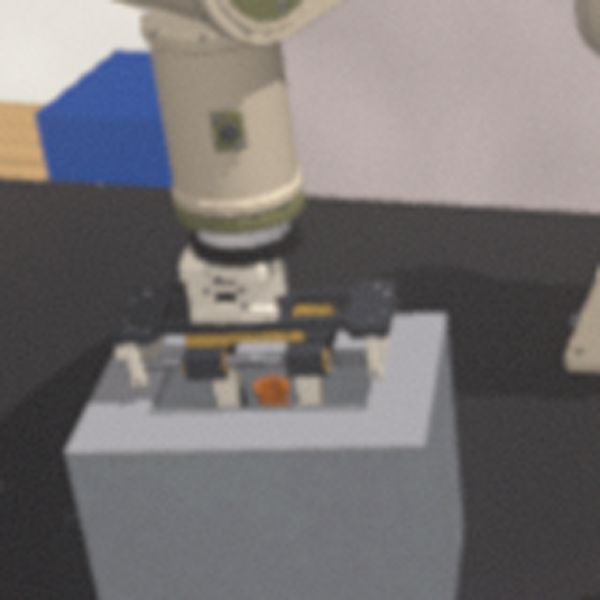

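The flap is open and the bottle's mouth (270,388) sits just below lid level between the fingers. Release.

Call:
apply_moves(commands=[0,0,0,0,0,0,6.5,0,0,0,0,0,0,6.5,0,0,0,0,0,0,6.5,0,0,0,0,0,0,6.5])

```text
t: 8.65
tool_pos: [0.5014, -0.2364, 0.1336]
orientation: [0.312, -3.122, -0.006]
force: [-2.2, 1.3, 0.3]
opening: 0.0647
```

```bash
python3 - <<'E'
from h import *
print(read_state()['tool_pos'],read_state()['force'])
a,_=read_camera("scene")
cv2.imwrite("pics/f.png",cv2.resize(a[60:220,80:240],(600,600),interpolation=2))
E
```

```text
[ 0.50135528 -0.23638958  0.1336183 ] [-2.19606088  1.33720254  0.34821693]
```

View pics/f.png

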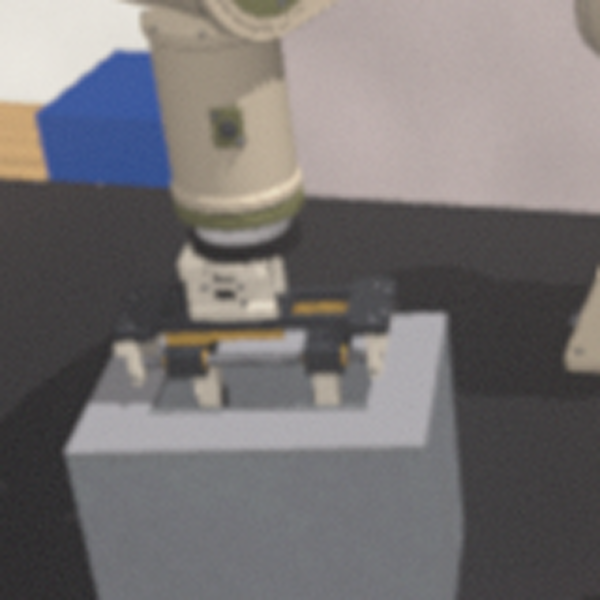

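The bottle is no longer between the fingers, so it has dropped. Next, straight up and clear.

Call:
apply_moves(commands=[0,0,2,0,0,0,6.5,0,0,4,0,0,0,6.5,0,0,5,0,0,0,6.5,0,0,5,0,0,0,6.5,0,5,3,0,0,0,6.5,0,5,0,0,0,0,6.5,0,5,0,0,0,0,6.5,0,5,0,0,0,0,6.5])

```text
t: 9.7
tool_pos: [0.5031, -0.0346, 0.3442]
orientation: [-0.301, 3.112, -0.006]
force: [0.5, 0.0, 0.1]
opening: 0.0652
```

Call:
apply_moves(commands=[0,5,0,0,0,0,6.5,0,5,0,0,0,0,6.5,0,5,0,0,0,0,6.5,0,5,0,0,0,0,6.5,0,0,0,0,0,0,6.5,0,0,0,0,0,0,6.5])

```text
t: 10.45
tool_pos: [0.5041, 0.1757, 0.357]
orientation: [-0.308, 3.091, -0.003]
force: [-0.4, 0.1, 0.4]
opening: 0.0649
```

```bash
python3 - <<'E'
from h import *
s=read_state();print(s['t'],s['tool_pos'],s['force'])
a,_=read_camera("scene");b,d=read_camera("top");P=cloud("top",d)
m=(np.hypot(P[...,0]-.501,P[...,1]+.237)<.037)&(d>0);print("flap z",np.percentile(P[m][:,2],[1,50,99]),m.sum())
for q in("bottle","twin"):
  for c in("scene","top"):
    for r in spot_point(q,c)[:4]: print(c,q,round(r['conf'],2),world(c,r['point']).round(3))
cv2.imwrite("pics/g.png",cv2.resize(np.vstack([a,b]),None,fx=.78,fy=.78))
E
```

```text
10.45 [0.5041453  0.1756876  0.35698157] [-0.37179275  0.10810991  0.39929003]
flap z [0.19669063 0.20095689 0.20406791] 741
scene bottle 0.8 [0.521 0.26  0.001]
scene bottle 0.72 [0.536 0.338 0.003]
scene bottle 0.67 [ 0.371  0.312 -0.002]
top bottle 0.5 [ 0.377  0.307 -0.   ]
scene twin 0.78 [0.467 0.071 0.001]
```

View pics/g.png

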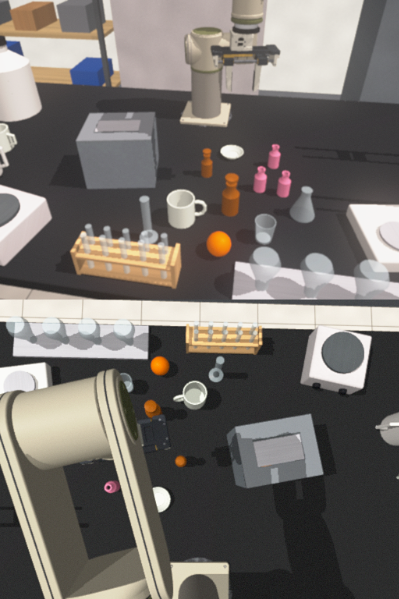

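The flap is level again (shaded by the arm at 278,450), the bottle is gone from view, and the twin and pink look-alikes stand where they were.

```bash
python3 -c "
from plant import *
print(close_job())"
```

```text
the job is handed in; nothing more can be done
None
```

The waste bottle is in the glass-waste bin and the flap has shut behind it. The job was handed in at about 10.5 s of the 54 s allowed.

I gripped the open brown bottle by its body and lined it up with the flap. I then pushed it down until its foot was about 95 mm below the lid, let go, and withdrew the gripper.

- **Bottle:** after release it was no longer between the fingers, and the last pictures show no sign of it outside the bin. I could not see inside the bin to confirm directly.
- **Flap:** the last depth reading puts it at about 0.201 m, level with the lid.
- **Bystanders:** the twin was found within about 1 mm of where it started. The scene camera found all three pink look-alikes in place. In the last top view the arm hid some of them: the network found only one there, and not the twin.
- **Forces:** at the readings, the force on the tool stayed under about 5 N while pushing, and it was near zero at the end with the arm clear.

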